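# Seat the photo stage plate on its two pins

### The job

A white stage plate carrying a stone specimen has slipped off its place and is riding on the two locating pins of the black photo stage. With your fingertips, nudge the plate sideways until both its holes drop over the pins and it lies flat on the stage, then leave it. Do not lift the plate, do not touch the specimen, which must stay standing on the plate, and leave the other things on the bench where they are.

Things in the scene. Friction and masses are not known exactly. Their poses are not given: they have to be found in the camera images.
- stage: the photo stage: fixed black slab, 240 (its x) by 300 (its y) by 18 mm high. Origin at the centre of its underside; z up, x away from the robot at yaw 0 (yaw varies within 0.35 rad). Orange corner strips on its top, inner edges 2 mm outside the edges of the seated plate, show where the plate belongs: centred on the slab, square to it. Two brass pins on top, listed below
- plate: loose white plastic plate, 140 (its x) by 120 (its y) by 12 mm thick, about 0.25 kg. Origin at the centre of its underside, z its upward normal. Seated, it lies 18 mm above the stage's origin with the same axes. It starts 16-30 mm too far to the stage's -x, up to 15 mm off in y, turned up to 0.14 rad; its -x edge rests on the slab and it rides on the pin tips, sloping up to +x by 4 degrees
- pin_left (a point): tip of the brass pin at x = +25, y = +40 mm of the stage, 27 mm above the bench. The pins are 9 mm in diameter and stand 9 mm out of the slab: straight for 4 mm, then a cone to 3 mm diameter at the tip. Hidden under the plate at the start
- pin_right (a point): tip of the other, equal pin, at x = +25, y = -40 mm of the stage
- hole_left (a point): centre, at the plate's underside, of its 12 mm through hole at x = +25, y = +40 mm of the plate. The plate drops flat when both holes come over the pins
- hole_right (a point): the same for the other 12 mm hole, at x = +25, y = -40 mm of the plate
- specimen: the specimen: a loose grey stone, 36 mm across and 34 mm high, 40 g, standing on the plate about 20 mm from the plate's centre towards its -x edge. Origin at the centre of its underside, z up its height. Not to be touched
- spare_stone: bystander: reddish stone, 30 mm across, 26 mm high, on the slab's far left corner, near x = +95, y = +125 mm of the stage. Origin under its centre
- vial: bystander: small jar with blue cap, 22 mm diameter, 42 mm high, on the slab's far right corner, near x = +95, y = -125 mm of the stage. Origin under its centre
- brush: bystander: brush lying at the right of the bench, origin in its handle
- pot: bystander: blue cup, 72 mm diameter, 90 mm high, at the right of the bench. Origin under its centre
- jar: bystander: jar with white lid, 60 mm diameter, 85 mm high, at the right of the bench. Origin under its centre
There are look-alikes about, which are no part of the job. There is more than one size of the plate; the one meant has the size given above.

How it is judged (in metres and radians):
At the end, for the whole second after the job is handed in: Both holes are over their pins (within 4 mm), the plate lies flat on the slab (its underside at the holes within 2.5 mm of the slab's top, tilt under 0.025 rad) and at rest, with the specimen upright (within 0.2 rad) on the plate, within about 50 mm of its centre (horizontal distance between hole_left and pin_left below 0.004 m and horizontal distance between hole_right and pin_right below 0.004 m and z of each of hole_left, hole_right in the frame of stage below 0.0205 m and angle between plate's own z axis and vertical below 0.025 rad and linear speed of each of plate, specimen below 0.01 m/s and angle between specimen's own z axis and vertical below 0.2 rad and distance between specimen and plate below 0.055 m); the robot touches nothing.
It fails at once if the plate is lifted off the stage (its underside's centre more than 16 mm, or its edge with the holes more than 22 mm, above the slab) (z of plate in the frame of stage above 0.034 m or z of any of hole_left, hole_right in the frame of stage above 0.04 m).
It fails at once if the robot touches the specimen (contact force between any of the fingers, the arm and specimen above 0.3 N).
It fails at once if the specimen tips over (angle between specimen's own z axis and vertical above 0.4 rad).
It fails at once if a bystander is moved by more than 20 mm (distance of any of spare_stone, vial, brush, pot, jar from where it was at the start of the episode above 0.02 m).
It also fails if it takes over 72 s, if anything falls off the work surface, if the arm or the gripper's body presses on something with over 40 N, if the wrist force passes 120 N, or if a joint passes its speed limit or range.

### The arm

A 6-joint arm with a two-finger parallel gripper is mounted at the origin on the work surface. World frame = base frame: x ahead of the robot, y to its left, z up, the work surface at z = 0. Lengths are in mm, angles in degrees, forces in N, time in s.
With the tool pointing down it reaches from about 250 to 800 mm from the base axis. Payload 3.9 kg.
Tool frame: the origin (TCP) lies midway between the tips of the shut fingers; the grasp point (between the pads) lies 19 mm behind it; z points along the fingers, y is the line along which they close (so a half turn about z gives the same grasp; the last joint's range is limited). The gripper opens to 85 mm and grips with 20 to 120 N. Pads are 22 mm wide; open, the fingers measure 114 mm over their backs; the gripper's body (76 mm by 85 mm) begins 54 mm behind the grasp point. The pads swing forward as they close: fully open they stand 13 mm farther back than shut.
Start: joints at [-73.109, 14.897, -7.913, 67.191, 0, 90], TCP at [152.533, -502.343, 231.304] pointing down, gripper open.
Joint ranges: [-159.42, 159.42], [-47.68, 98.78], [-73.54, 78.23], [-108.79, 121.32], [-90, 84.71], [-180, 180]. Speed limits (degrees/s): [147.25, 147.25, 180, 180, 180, 180].

### API

Orientations are given as [roll, pitch, yaw] about the fixed x, y, z axes, in that order (R = Rz(yaw) Ry(pitch) Rx(roll)).
In Python, from cell import telemetry, cams, robot, finder gives the robot as it stands.
- The arm moves only by the tool arm_command, never from a script. Its argument "plan" is a list of rows, each a list of 7 numbers: the finger opening in cm, from 0 to 8.54, then the shift along the tool's x, y, z in cm, then the turn, a rotation vector about the tool's x, y, z in rad. A call has 1 to 12 rows; each row is the pose to reach, as a shift and turn from the pose commanded when the call began, along the tool's axes at that moment; what a row does not reach only later rows make up. A row lasts 1/10 s, in which the tool goes at most 50 mm and 8.59 degrees, less where a joint would pass 70% of its speed; a pose out of reach is approached as far as the arm can. A call with a gripper value outside its range is refused whole. The fingers move at their own pace and stop on an object; the grip force is fixed at half the most. Time passes only in rows, so rows that repeat a pose let the fingers close. It gives the time, the measured TCP pose, the force, the opening and the grip force at its end, in the units of the state.
- telemetry.get_state(): the state, without advancing time (a new reading comes with each control period).
- cams.snapshot(name): name is "side" or "top"; returns the picture (480x640x3 uint8, red, green, blue); there is no depth.
- cams.calibration(name): a dict with "fx", "fy", "cx", "cy" (pixels), "extrinsics" (4x4, takes a point from camera to world coordinates). Camera axes: x right, y down, z forward; pixel columns grow to the right and rows downward; lengths in mm; the calibration is good to about 2 mm. A picture is of the moment at which its call begins. calibration takes no time and is no camera call.
- robot.sign_off(): hands the job in; it is judged then, once.
Trained networks look in the newest picture that a camera, given by its name, has taken for a name from the list of things; names that differ only in an ending like _2 or _b are one class to them, and where a whole thing is asked for, a point or a joint stands for the part that bears it (a point fixed in the world has none). Each returns a list of dicts, best first, with "confidence" (0 to 1); they miss things now and then, are a little off and sometimes report something else, mostly with a low value. They report only what shows in the picture. A call takes as long as a camera call. They do not tell look-alikes from the thing itself.
- finder.search_frame(camera, label): "point" ([x, y, z] in mm, in the coordinates of the camera as it stood for that picture, good to about 4 mm: the middle of the surface that is visible of it).
- finder.spot_point(camera, label): "point" ([x, y, z] in mm, in the coordinates of the camera as it stood for that picture, good to about 4 mm: a listed point, or the origin of a listed thing).
The state is a dict: "time_s": time; "qpos": joint angles; "qd": joint speeds; "tau": joint torques, N m; "position": TCP position; "tool_rot": TCP orientation; "contact_force": force on the tool from outside, world axes, zero at the start; "moment": the same for the moment, N m; "opening": opening from 0.0 (shut) to 1.0 (fully open); "gripper_force": force on a finger pad.
Only numpy, scipy, OpenCV 4.12 (cv2) and the standard library are available. Lean on these libraries where they do the work, as an engineer would, in place of code of your own. Each camera call takes 0.05 s, during which the arm holds its last target. There are 200 camera calls.

## Working session

There is one attempt and no reset: what is moved stays moved. The work goes in short steps, Python scripts to look and compute and a tool call to move; the robot and the scene stay as the last step left them, time stands still between calls to the robot, and variables do not carry over. Pictures are saved under pics/ and viewed, at most 10 in all, crops included, and the job is handed in when it is done.

Besides the shell and the picture viewer there is one more tool, called as name(argument=value, ...) on one line, values as JSON. arm_command: Moves the arm, as the interface text tells. Its arguments: {"type":"object","properties":{"plan":{"type":"array","items":{"type":"array","items":{"type":"number"}}}},"required":["plan"]}

```bash
mkdir -p pics
cat > h.py <<'E'
import numpy as np, cv2
from cell import telemetry, cams, robot, finder
def snap(n,f):
    im=cams.snapshot(n); cv2.imwrite('pics/'+f,im[:,:,::-1]); return im
def w(n,p):
    E=np.array(cams.calibration(n)['extrinsics']); return E[:3,:3]@np.array(p)+E[:3,3]
def pix(n,P):
    c=cams.calibration(n);E=np.linalg.inv(np.array(c['extrinsics']))
    q=E[:3,:3]@np.array(P)+E[:3,3]; return np.array([c['fx']*q[0]/q[2]+c['cx'],c['fy']*q[1]/q[2]+c['cy']])
def unpix(n,uv,z):
    c=cams.calibration(n);E=np.array(c['extrinsics'])
    d=E[:3,:3]@np.array([(uv[0]-c['cx'])/c['fx'],(uv[1]-c['cy'])/c['fy'],1]); o=E[:3,3]
    return o+d*(z-o[2])/d[2]
E
python3 - <<'E'
from h import *
np.set_printoptions(precision=1,suppress=True)
for n in ('top','side'):
    snap(n,n+'0.png'); print(n,np.array(cams.calibration(n)['extrinsics'])[:3,3],cams.calibration(n)['fx'])
for l in ('stage','plate','hole_left','hole_right','specimen','vial','spare_stone'):
    for r in finder.spot_point('top',l)[:3]:
        P=w('top',r['point']); print(l,round(r['confidence'],2),P,pix('top',P))
print(telemetry.get_state())
E
```

```text
top [ 246.5  -78.1 1205.4] 475.37038759411485
side [427.2 562.2 805.6] 513.5339384079867
plate 0.93 [572.2  58.2  28.5] [257.7 203.5]
plate 0.7 [ 186.1 -301.3    3.9] [401.8 357.5]
hole_left 0.86 [580.6 102.6  22.4] [240.7 201. ]
hole_left 0.71 [570.1  55.5  25.3] [258.9 204.6]
hole_left 0.59 [ 367.6 -451.8    5.1] [458.3 283.8]
hole_right 0.86 [607.9  27.2  27.9] [270.1 190.2]
hole_right 0.61 [ 250.3 -311.     2.1] [404.6 331. ]
specimen 0.48 [552.8  53.6  36.6] [259.  210.1]
spare_stone 0.5 [638.7 226.9  24.1] [193.  179.1]
{'time_s': 0.45, 'qpos': array([-73.1,  14.9,  -7.9,  67.2,   0. ,  90. ]), 'qd': array([ 0. ,  0. ,  0.1, -0. ,  0.1, -0. ]), 'tau': array([ -0. , -40.5,  25.4,   0. ,   0. ,  -0. ]), 'position': array([ 152.5, -502.3,  231.2]), 'tool_rot': array([-180. ,   -0. ,   16.9]), 'contact_force': array([ 0.7, -0.5,  0.2]), 'moment': array([ 0.1, -0. ,  0. ]), 'gripper_force': 0.0, 'opening': 0.9994472701404984}
```

View pics/top0.png

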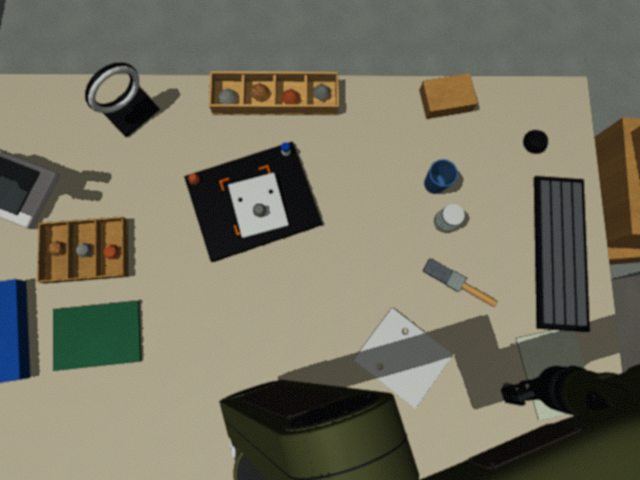

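View pics/side0.png

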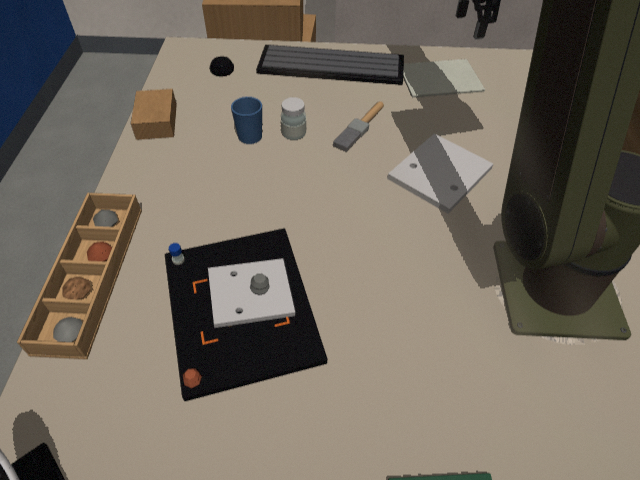

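Top view: the stage is at about (253,202), with the plate on it at (258,205) and the specimen at (260,210). The look-alike is the bigger white plate lying on the bench at (403,357), also at (440,170) in the side view. I choose the one on the black stage, and the networks' holes at (241,201) and (270,190) match it. Next I'll fit the outlines and check the choice in one close crop.

```bash
cat > fit.py <<'E'
from h import *
from scipy.optimize import least_squares
def line_corners(mask):
    c=max(cv2.findContours(mask,cv2.RETR_EXTERNAL,cv2.CHAIN_APPROX_NONE)[0],key=cv2.contourArea)
    h=cv2.convexHull(c); e=0.02*cv2.arcLength(h,True)
    q=cv2.approxPolyDP(h,e,True)[:,0].astype(float)
    pts=c[:,0].astype(float); L=[]
    n=len(q)
    for i in range(n):
        a,b=q[i],q[(i+1)%n]; d=b-a; l=np.hypot(*d)
        t=((pts-a)@d)/l/l; s=np.abs((pts-a)@np.array([-d[1],d[0]])/l)
        p=pts[(t>.12)&(t<.88)&(s<2.5)]
        vx,vy,x,y=cv2.fitLine(p.astype(np.float32),cv2.DIST_HUBER,0,.01,.01).ravel(); L.append(np.array([-vy,vx,vy*x-vx*y]))
    out=[]
    for i in range(n):
        x=np.cross(L[i-1],L[i]); out.append(x[:2]/x[2])
    return np.array(out)
def masks(im,roi):
    x0,y0,x1,y1=roi; hs=cv2.cvtColor(im,cv2.COLOR_RGB2HSV); m=np.zeros(im.shape[:2],np.uint8); m[y0:y1,x0:x1]=255
    v,s=hs[...,2],hs[...,1]
    white=((v>150)&(s<45)).astype(np.uint8)*m
    dark=(v<70).astype(np.uint8)*m
    return white,dark
ROI={'top':(170,125,340,275),'side':(150,225,335,400)}
E
python3 - <<'E'
from fit import *
np.set_printoptions(precision=1,suppress=True)
for n in ('top','side'):
    im=cv2.imread(f'pics/{n}0.png')[:,:,::-1].copy(); W,D=masks(im,ROI[n])
    # stage: dark + everything inside
    print(n,'plate',line_corners(W).tolist()); print('stage',line_corners(D).tolist())
a=cv2.imread('pics/top0.png')[135:270,175:335]; b=cv2.imread('pics/side0.png')[225:400,150:335]
o=np.zeros((525,800,3),np.uint8); 
a=cv2.resize(a,None,fx=2.5,fy=2.5,interpolation=2); b=cv2.resize(b,None,fx=2.15,fy=2.15,interpolation=2)
o[:a.shape[0],:400]=a[:,:400]; o[:b.shape[0],402:402+b.shape[1]]=b[:525,:398]; cv2.imwrite('pics/crop0.png',o)
E
```

```text
top plate [[272.7215270996094, 173.34860229492188], [286.91082763671875, 224.03016662597656], [242.36550903320312, 235.92054748535156], [228.82955932617188, 184.82940673828125]]
stage [[292.7576599121094, 141.5733184814453], [322.566162109375, 223.6968231201172], [211.16885375976562, 261.3565673828125], [184.73016357421875, 176.31857299804688]]
side plate [[282.0882568359375, 259.294677734375], [294.0274658203125, 311.3377990722656], [214.0500030517578, 323.0854187011719], [208.2198028564453, 268.701171875]]
stage [[284.25311279296875, 228.3662109375], [327.6230773925781, 362.38134765625], [182.78855895996094, 400.89239501953125], [164.6527099609375, 253.56639099121094]]
```

View pics/crop0.png

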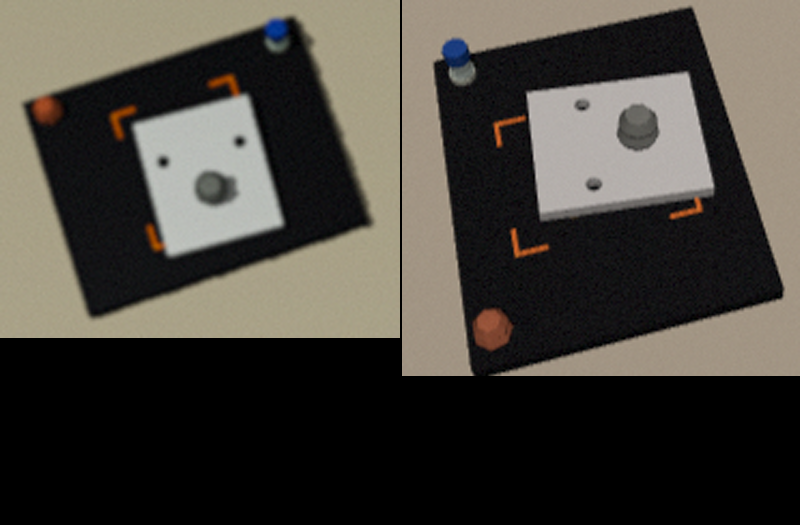

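The crop confirms the choice: the plate with two holes and the stone sits inside the stage, off towards −x and −y, with the orange corners showing beyond it. Next I'll fit the box outlines to get poses.

```bash
cat >> fit.py <<'E'
def box(p,size,z0,tilt):
    x,y,a=p; sx,sy,h=size
    P=np.array([[i*sx/2,j*sy/2,k*h] for i in(-1,1) for j in(-1,1) for k in(0,1)])
    if tilt:
        c,s=np.cos(tilt),np.sin(tilt); X=P[:,0]+sx/2
        P=np.c_[c*X-s*P[:,2]-sx/2, P[:,1], s*X+c*P[:,2]]
    c,s=np.cos(a),np.sin(a)
    return np.c_[x+c*P[:,0]-s*P[:,1], y+s*P[:,0]+c*P[:,1], P[:,2]+z0]
def fitbox(n,mask,size,z0,tilt,p0,top=False):
    c=max(cv2.findContours(mask,cv2.RETR_EXTERNAL,cv2.CHAIN_APPROX_NONE)[0],key=cv2.contourArea)[:,0].astype(np.float32)
    def f(q):
        B=box((q[0],q[1],q[2]/100),size,z0,tilt)
        if top: B=B[1::2]
        h=cv2.convexHull(np.array([pix(n,b) for b in B],np.float32))
        return [cv2.pointPolygonTest(h,tuple(map(float,u)),True)-.5 for u in c]
    r=least_squares(f,[p0[0],p0[1],p0[2]*100],loss='soft_l1',f_scale=.7,diff_step=1e-3)
    return np.array([r.x[0],r.x[1],r.x[2]/100]), np.median(np.abs(r.fun))
def measure(tag,tilt=.07,ns=('top','side'),arm=None):
    res={}
    for n in ns:
        im=snap(n,f'{n}{tag}.png') if arm!='old' else cv2.imread(f'pics/{n}{tag}.png')[:,:,::-1].copy()
        W,D=masks(im,ROI[n])
        S,e1=fitbox(n,D,(240,300,18),0,0,(580,65,.27))
        P,e2=fitbox(n,W,(140,120,12),18,tilt,(572,58,.25))
        c,s=np.cos(S[2]),np.sin(S[2]); d=P[:2]-S[:2]
        print(n,'S',S.round(3),'%.2f'%e1,'P',P.round(3),'%.2f'%e2,'rel xy',(c*d[0]+s*d[1]).round(1),(-s*d[0]+c*d[1]).round(1),'yaw',(P[2]-S[2]).round(3))
        res[n]=(S,P)
    return res
E
python3 - <<'E'
from fit import *
measure('0',arm='old')
for n in('top','side'): print(unpix(n,(258,205) if n=='top' else (260,285),35))
E
```

```text
top S [5.86376e+02 7.20030e+01 3.29000e-01] 0.66 P [5.70224e+02 5.78970e+01 2.73000e-01] 0.45 rel xy -19.8 -8.1 yaw -0.056
side S [5.87662e+02 7.24750e+01 3.32000e-01] 0.58 P [5.71743e+02 5.12460e+01 2.77000e-01] 0.73 rel xy -22.0 -14.9 yaw -0.055
[566.51457104  56.66367254  35.        ]
[552.41358953  46.59744013  35.        ]
```

```bash
sed -i "s/335,400)/335,412)/" fit.py
python3 - <<'E'
from fit import *
r=measure('0',arm='old')
for n in r:
    S,P=r[n]; im=cv2.imread(f'pics/{n}0.png')[:,:,::-1]; hs=cv2.cvtColor(im.copy(),cv2.COLOR_RGB2HSV)
    x0,y0,x1,y1=ROI[n]; m=np.zeros(im.shape[:2],np.uint8); m[y0:y1,x0:x1]=((hs[...,0]<14)&(hs[...,1]>190)&(hs[...,2]>110))[y0:y1,x0:x1]
    def st(uv,z):
        q=unpix(n,uv,z)[:2]-S[:2];c,s=np.cos(S[2]),np.sin(S[2]);return np.array([c*q[0]+s*q[1],-s*q[0]+c*q[1]])
    k,l,stt,_=cv2.connectedComponentsWithStats(m)
    for i in range(1,k):
        if stt[i,4]>8:
            ys,xs=np.where(l==i);p=np.array([st((x,y),18) for x,y in zip(xs,ys)]);print(n,stt[i,4],'range',p.min(0).round(),p.max(0).round(),'mean',p.mean(0).round(1))
    W,D=masks(im.copy(),ROI[n]); print('plate corners', [st(c,z).round(1).tolist() for c in line_corners(W) for z in (30,)])
    for lab in('hole_left','hole_right'):
        cams.snapshot(n)
        for q in finder.spot_point(n,lab)[:1]:
            v=w(n,q['point']);print(lab,v.round(1),st(pix(n,v),25).round(1))
E
```

```text
top S [5.86376e+02 7.20030e+01 3.29000e-01] 0.66 P [5.70224e+02 5.78970e+01 2.73000e-01] 0.45 rel xy -19.8 -8.1 yaw -0.056
side S [5.87657e+02 7.24840e+01 3.32000e-01] 0.58 P [5.71743e+02 5.12460e+01 2.77000e-01] 0.73 rel xy -22.0 -14.9 yaw -0.055
top 28 range [ 57. -65.] [ 78. -41.] mean [ 70.2 -55.6]
top 39 range [ 98. 122.] [115. 140.] mean [106.3 131.9]
top 14 range [72. 44.] [77. 63.] mean [74.7 52.6]
top 15 range [51. 63.] [69. 68.] mean [60.6 65.9]
top 9 range [-65.  63.] [-52.  68.] mean [-57.5  66.1]
plate corners [[46.0, -69.7], [-93.4, -62.0], [-86.2, 53.7], [52.9, 46.4]]
hole_left [581.1 102.6  25.5] [ 5.  30.7]
hole_right [ 251.5 -311.1    0.9] [-439.2 -250. ]
side 49 range [ 51. -66.] [ 76. -42.] mean [ 67.1 -58.7]
side 45 range [-76.  56.] [-50.  67.] mean [-64.6  63.6]
side 62 range [50. 42.] [76. 67.] mean [67.3 59.7]
plate corners [[-94.2, -62.2], [-87.7, 53.9], [49.9, 39.1], [42.8, -78.2]]
hole_left [580.6 100.9  26. ] [ 2.6 28.6]
hole_right [606.7  23.5  26.8] [  2.  -53.8]
```

Both views agree on the stage at about (587, 72, 0.33 rad). The near corners and holes also agree on the plate at x −20, y −8, yaw −0.056 in the stage frame. The plan uses both open fingers, tool vertical:
1. Push the −y edge towards +y, which squares the plate and centres it in y.
2. Push the −x edge towards +x until it drops.

```bash
cat > go.py <<'E'
import sys
from h import *
from scipy.spatial.transform import Rotation as R
S=(586.8,72.2,.330)
def st(P):
    d=np.array(P[:2])-S[:2];c,s=np.cos(S[2]),np.sin(S[2]);return np.array([c*d[0]+s*d[1],-s*d[0]+c*d[1]]).round(1)
if __name__=='__main__':
    X,Y,z,yaw=map(float,sys.argv[1:5]) # stage mm, z world, yaw deg rel stage
    s=telemetry.get_state(); A=R.from_euler('xyz',s['tool_rot'],degrees=True)
    c,n=np.cos(S[2]),np.sin(S[2]); T=np.array([S[0]+c*X-n*Y,S[1]+n*X+c*Y,z])
    B=R.from_euler('xyz',[180,0,yaw+np.degrees(S[2])],degrees=True)
    print(s['time_s'],'now',st(s['position']),s['position'].round(1),s['tool_rot'].round(1),'F',s['contact_force'].round(1))
    print('target',T.round(1),'row',(A.inv().apply(T-s['position'])/10).round(2),(A.inv()*B).as_rotvec().round(3))
E
python3 go.py -22 -106 200 90
```

```text
0.85 now [-597.  -402.8] [ 152.5 -502.4  231.3] [180.    0.   16.9] F [-0.3 -0.8  0.5]
target [600.3 -35.2 200. ] row [ 56.42 -31.69   3.13] [ 0.     0.    -1.606]
```

arm_command(plan=[[8.5,56.4,-31.7,3.1,0,0,-1.606],[8.5,56.4,-31.7,3.1,0,0,-1.606],[8.5,56.4,-31.7,3.1,0,0,-1.606],[8.5,56.4,-31.7,3.1,0,0,-1.606],[8.5,56.4,-31.7,3.1,0,0,-1.606],[8.5,56.4,-31.7,3.1,0,0,-1.606],[8.5,56.4,-31.7,3.1,0,0,-1.606],[8.5,56.4,-31.7,3.1,0,0,-1.606],[8.5,56.4,-31.7,3.1,0,0,-1.606],[8.5,56.4,-31.7,3.1,0,0,-1.606],[8.5,56.4,-31.7,3.1,0,0,-1.606],[8.5,56.4,-31.7,3.1,0,0,-1.606]])

```text
time_s: 2.05
position: [568.4, -67.8, 202.6]
tool_rot: [180.0, 0.0, 109.0]
contact_force: [0.4, -0.8, 0.0]
opening: 0.995
gripper_force: 0.0
```

arm_command(plan=[[8.5,0,0,0,0,0,0]])

```text
time_s: 2.15
position: [571.3, -65.2, 201.8]
tool_rot: [179.8, -0.0, 109.3]
contact_force: [-1.7, -0.4, 0.5]
opening: 0.993
gripper_force: 0.0
```

```bash
python3 go.py -22 -106 30 90
```

```text
2.15 now [ -59.2 -124.9] [571.3 -65.2 201.8] [179.8  -0.  109.3] F [-1.7 -0.4  0.5]
target [600.3 -35.2  30. ] row [ 1.86  3.68 17.19] [ 0.003 -0.001  0.006]
```

arm_command(plan=[[8.5,1.9,3.7,3,0,0,0],[8.5,1.9,3.7,8,0,0,0],[8.5,1.9,3.7,13,0,0,0],[8.5,1.9,3.7,17.2,0,0,0],[8.5,1.9,3.7,17.2,0,0,0],[8.5,1.9,3.7,17.2,0,0,0],[8.5,1.9,3.7,17.2,0,0,0]])

```text
time_s: 2.85
position: [598.3, -40.1, 33.4]
tool_rot: [179.8, 0.1, 108.9]
contact_force: [0.6, -0.4, -0.1]
opening: 0.992
gripper_force: 0.0
```

```bash
python3 go.py -22 -106 10 90
python3 - <<'E'
from h import *
im=snap('side','s1.png'); cv2.imwrite('pics/s1c.png',cv2.resize(im[150:410,120:380,::-1],(580,580),interpolation=2))
E
```

```text
2.85 now [ -25.5 -110. ] [598.3 -40.1  33.4] [1.798e+02 1.000e-01 1.089e+02] F [ 0.6 -0.4 -0.1]
target [600.3 -35.2  10. ] row [0.4  0.34 2.34] [ 0.004  0.002 -0.   ]
```

View pics/s1c.png

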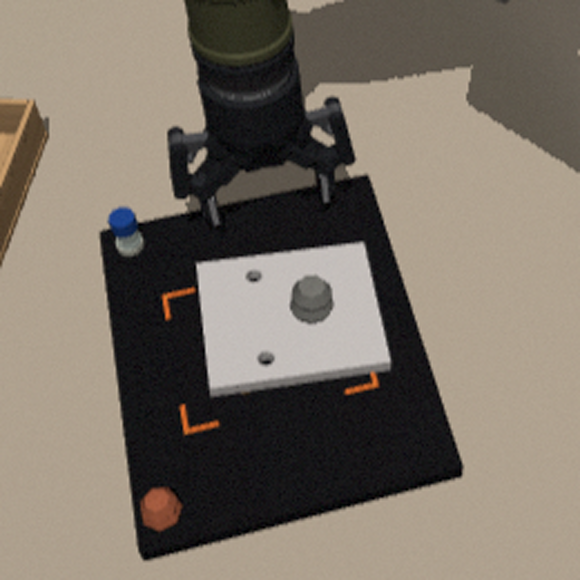

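The fingers stand in the clear on the −y side, tips at crop (217,225) and (327,200). The vial at (125,230) and the plate are not touched. Now I go down and push in small steps.

arm_command(plan=[[8.5,0,0,1.0,0,0,0],[8.5,0,0,2.0,0,0,0],[8.5,0,0,2.0,0,0,0],[8.5,1.0,0,2.0,0,0,0],[8.5,1.5,0,2.0,0,0,0],[8.5,2.0,0,2.0,0,0,0],[8.5,2.0,0,2.0,0,0,0],[8.5,2.0,0,2.0,0,0,0]])

```text
time_s: 3.7
position: [589.6, -20.4, 10.8]
tool_rot: [180.0, 0.0, 108.9]
contact_force: [-0.2, -0.1, 0.2]
opening: 0.997
gripper_force: 0.0
```

```bash
python3 go.py -22 -80 10 90
python3 - <<'E'
from fit import *
import fit
im=snap('top','t2.png'); snap('side','side2.png')
r=measure('2',arm='old',ns=('side',))
E
```

```text
3.7 now [-27.3 -88.5] [589.6 -20.4  10.8] [180.    0.  108.9] F [-0.2 -0.1  0.2]
target [591.9 -10.6  10. ] row [0.85 0.53 0.08] [0.    0.    0.001]
side S [5.88195e+02 7.11120e+01 3.34000e-01] 0.57 P [5.7154e+02 5.1715e+01 2.7600e-01] 0.68 rel xy -22.1 -12.9 yaw -0.058
```

arm_command(plan=[[8.5,0.5,0,0,0,0,0],[8.5,0.7,0,0,0,0,0],[8.5,0.9,0,0,0,0,0],[8.5,1.1,0,0,0,0,0],[8.5,1.3,0,0,0,0,0],[8.5,1.3,0,0,0,0,0],[8.5,1.3,0,0,0,0,0]])

```text
time_s: 4.5
position: [585.0, -8.2, 10.6]
tool_rot: [-180.0, -0.0, 108.9]
contact_force: [0.5, -1.0, -0.5]
opening: 0.997
gripper_force: 0.0
```

```bash
python3 go.py -22 -71 10 90
python3 - <<'E'
from fit import *
r=measure('3')
im=cv2.imread('pics/side3.png'); cv2.imwrite('pics/s3c.png',cv2.resize(im[190:370,150:330],(720,720)[:2] and (590,590),interpolation=2))
E
```

```text
4.5 now [-27.8 -75.4] [585.   -8.2  10.6] [-180.    -0.   108.9] F [ 0.5 -1.  -0.5]
target [589.   -2.1  10. ] row [0.44 0.58 0.06] [-0. -0.  0.]
top S [5.77439e+02 7.37580e+01 2.97000e-01] 10.28 P [ 484.324 -108.776    0.834] 1.42 rel xy -142.5 -147.3 yaw 0.537
side S [5.88212e+02 7.11100e+01 3.34000e-01] 0.57 P [5.68249e+02 5.54060e+01 3.13000e-01] 0.68 rel xy -24.0 -8.3 yaw -0.021
```

View pics/s3c.png

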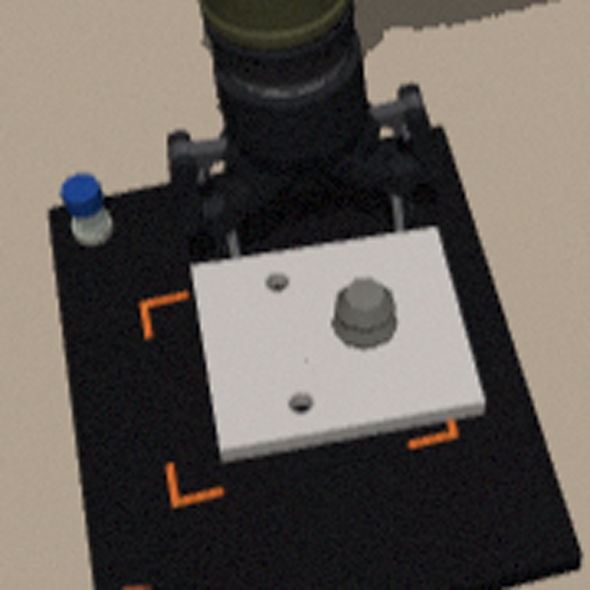

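```bash
sed -i "s/P,e2=fitbox(n,W,(140,120,12),18,tilt,(572,58,.25))/P,e2=fitbox(n,W,(140,120,12),18,tilt,(572,58,.25),top=True)/" fit.py
python3 - <<'E'
from fit import *
for t in('0','3'): measure(t,arm='old',ns=('side',) if t=='3' else ('top','side'))
E
```

```text
top S [5.86376e+02 7.20030e+01 3.29000e-01] 0.66 P [5.6921e+02 5.7627e+01 2.7400e-01] 0.29 rel xy -20.9 -8.1 yaw -0.055
side S [5.87657e+02 7.24840e+01 3.32000e-01] 0.58 P [5.70045e+02 5.71370e+01 2.72000e-01] 0.32 rel xy -21.7 -8.8 yaw -0.061
side S [5.88212e+02 7.11100e+01 3.34000e-01] 0.57 P [5.66614e+02 6.06170e+01 3.09000e-01] 0.24 rel xy -23.8 -2.8 yaw -0.025
```

arm_command(plan=[[8.5,0.2,0,0,0,0,0],[8.5,0.4,0,0,0,0,0],[8.5,0.4,0,0,0,0,0],[8.5,0.4,0,0,0,0,0]])

```text
time_s: 5.0
position: [583.9, -4.5, 10.6]
tool_rot: [-180.0, -0.0, 108.9]
contact_force: [0.6, -0.6, -0.6]
opening: 0.997
gripper_force: 0.2
```

```bash
python3 go.py -22 -71 10 90
python3 - <<'E'
from fit import *
measure('4',ns=('side',))
E
```

```text
5.0 now [-27.6 -71.6] [583.9  -4.5  10.6] [-180.    -0.   108.9] F [ 0.6 -0.6 -0.6]
target [589.   -2.1  10. ] row [0.06 0.56 0.06] [-0. -0.  0.]
side S [5.88215e+02 7.11240e+01 3.34000e-01] 0.56 P [5.64935e+02 6.33250e+01 3.28000e-01] 0.24 rel xy -24.6 0.3 yaw -0.006
```

Side fits now give y ≈ 0 and yaw ≈ 0. I back off, go up and round to the −x side.

arm_command(plan=[[8.5,-1.5,0,0,0,0,0],[8.5,-3,0,0,0,0,0],[8.5,-4,0,0,0,0,0],[8.5,-4,0,-5,0,0,0],[8.5,-4,0,-10,0,0,0],[8.5,-4,0,-15,0,0,0],[8.5,-4,0,-15,0,0,0],[8.5,-4,0,-15,0,0,0]])

```text
time_s: 5.85
position: [598.5, -43.5, 162.4]
tool_rot: [179.8, 0.1, 108.8]
contact_force: [-0.7, 0.4, -0.5]
opening: 0.995
gripper_force: 0.0
```

```bash
python3 go.py -140 0 160 0
```

```text
5.85 now [ -26.5 -113.2] [598.5 -43.5 162.4] [1.798e+02 1.000e-01 1.088e+02] F [-0.7  0.4 -0.5]
target [454.4  26.8 160. ] row [ 11.31 -11.37   0.18] [ 0.004 -0.002  1.57 ]
```

arm_command(plan=[[8.5,0,-5,0,0,0,0.15],[8.5,3,-9,0,0,0,0.3],[8.5,7,-11.4,0,0,0,0.45],[8.5,11.2,-11.4,0,0,0,0.6],[8.5,11.2,-11.4,0,0,0,0.75],[8.5,11.2,-11.4,0,0,0,0.9],[8.5,11.2,-11.4,0,0,0,1.05],[8.5,11.2,-11.4,0,0,0,1.2],[8.5,11.2,-11.4,0,0,0,1.35],[8.5,11.2,-11.4,0,0,0,1.5],[8.5,11.2,-11.4,0,0,0,1.57],[8.5,11.2,-11.4,0,0,0,1.57]])

```text
time_s: 7.05
position: [451.4, 26.1, 158.8]
tool_rot: [-179.9, 0.2, 18.9]
contact_force: [-0.2, -0.2, -0.8]
opening: 0.994
gripper_force: 0.0
```

arm_command(plan=[[8.5,0,0,0,0,0,0],[8.5,0,0,0,0,0,0]])

```text
time_s: 7.25
position: [452.3, 26.4, 159.9]
tool_rot: [-180.0, 0.1, 19.0]
contact_force: [0.1, -0.1, -0.2]
opening: 0.992
gripper_force: 0.0
```

```bash
python3 go.py -140 0 10 0; python3 -c "
from fit import *
measure('5')"
```

```text
7.25 now [-142.1    0.2] [452.3  26.4 159.9] [-1.8e+02  1.0e-01  1.9e+01] F [ 0.1 -0.1 -0.2]
target [454.4  26.8  10. ] row [ 0.23  0.03 14.99] [-0.     0.001  0.002]
top S [5.87794e+02 7.88800e+01 2.64000e-01] 7.61 P [5.83551e+02 7.40650e+01 3.65000e-01] 1.58 rel xy -5.4 -3.5 yaw 0.101
side S [5.87652e+02 7.24480e+01 3.31000e-01] 0.57 P [5.64926e+02 6.33570e+01 3.28000e-01] 0.24 rel xy -24.4 -1.2 yaw -0.003
```

arm_command(plan=[[8.5,0,0,5,0,0,0],[8.5,0,0,10,0,0,0],[8.5,0,0,14,0,0,0],[8.5,0,0,15,0,0,0],[8.5,0,0,15,0,0,0],[8.5,1,0,15,0,0,0],[8.5,2,0,15,0,0,0],[8.5,3,0,15,0,0,0],[8.5,3,0,15,0,0,0],[8.5,3,0,15,0,0,0]])

```text
time_s: 8.35
position: [482.0, 36.5, 11.2]
tool_rot: [180.0, -0.1, 19.0]
contact_force: [-0.3, -0.3, 0.3]
opening: 0.994
gripper_force: 0.0
```

arm_command(plan=[[8.5,0.4,0,0,0,0,0],[8.5,0.6,0,0,0,0,0],[8.5,0.8,0,0,0,0,0],[8.5,1.0,0,0,0,0,0],[8.5,1.2,0,0,0,0,0],[8.5,1.4,0,0,0,0,0],[8.5,1.6,0,0,0,0,0],[8.5,1.8,0,0,0,0,0],[8.5,1.8,0,0,0,0,0],[8.5,1.8,0,0,0,0,0]])

```text
time_s: 9.35
position: [499.0, 42.3, 10.7]
tool_rot: [180.0, -0.1, 19.0]
contact_force: [-0.4, 0.6, -1.2]
opening: 0.996
gripper_force: 0.1
```

```bash
python3 go.py -81 0 10 0; python3 -c "
from fit import *
measure('6',ns=('side',))
im=cv2.imread('pics/side6.png'); cv2.imwrite('pics/s6c.png',cv2.resize(im[210:390,150:330],(590,590),interpolation=2))"
```

```text
9.35 now [-92.7   0.2] [499.   42.3  10.7] [ 1.8e+02 -1.0e-01  1.9e+01] F [-0.4  0.6 -1.2]
target [510.2  46.   10. ] row [1.17 0.02 0.08] [ 0.    -0.001  0.001]
side S [5.86584e+02 7.17740e+01 3.22000e-01] 0.84 P [5.77986e+02 6.73520e+01 3.26000e-01] 0.30 rel xy -9.6 -1.5 yaw 0.003
```

View pics/s6c.png

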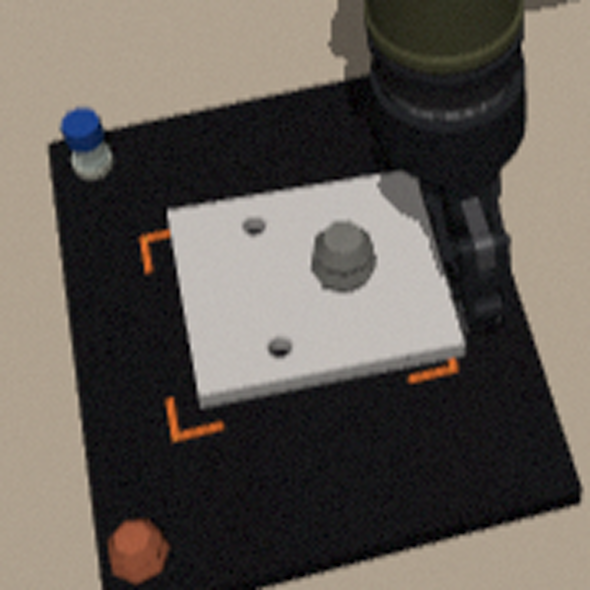

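The plate follows squarely, about 10 mm short in x, y ≈ −1.5 and yaw ≈ 0. The holes are at crop (255,226) and (280,346). I continue.

arm_command(plan=[[8.5,0.2,0,0,0,0,0],[8.5,0.4,0,0,0,0,0],[8.5,0.6,0,0,0,0,0],[8.5,0.7,0,0,0,0,0],[8.5,0.8,0,0,0,0,0],[8.5,0.9,0,0,0,0,0],[8.5,0.9,0,0,0,0,0],[8.5,0.9,0,0,0,0,0]])

```text
time_s: 10.2
position: [507.5, 45.3, 10.7]
tool_rot: [180.0, -0.1, 19.0]
contact_force: [0.1, -0.8, -0.2]
opening: 0.995
gripper_force: 0.0
```

```bash
python3 go.py -81 0 10 0; python3 -c "
from fit import *
measure('7',ns=('side',)); measure('7',ns=('side',),arm='old',tilt=0)"
```

```text
10.2 now [-83.7   0.2] [507.5  45.3  10.7] [ 1.8e+02 -1.0e-01  1.9e+01] F [ 0.1 -0.8 -0.2]
target [510.2  46.   10. ] row [0.27 0.02 0.07] [ 0.    -0.001  0.001]
side S [5.87227e+02 7.18150e+01 3.27000e-01] 0.63 P [5.87016e+02 7.66640e+01 3.71000e-01] 0.38 rel xy 1.4 4.7 yaw 0.044
side S [5.87227e+02 7.18150e+01 3.27000e-01] 0.63 P [5.87032e+02 7.32460e+01 3.38000e-01] 0.30 rel xy 0.3 1.4 yaw 0.011
```

It looks dropped: a flat-plate fit gives (0.3, 1.4) and a tilted one fits worse. I retreat and look.

arm_command(plan=[[8.5,-2,0,0,0,0,0],[8.5,-5,0,0,0,0,0],[8.5,-7,0,0,0,0,0],[8.5,-9,0,-4,0,0,0],[8.5,-9,0,-8,0,0,0],[8.5,-12,0,-12,0,0,0],[8.5,-16,0,-14,0,0,0],[8.5,-16,0,-14,0,0,0],[8.5,-16,0,-14,0,0,0]])

```text
time_s: 11.15
position: [355.8, -7.0, 151.3]
tool_rot: [180.0, -0.2, 18.9]
contact_force: [2.0, 0.3, 0.2]
opening: 0.997
gripper_force: 0.0
```

```bash
python3 -c "
from fit import *
measure('8',tilt=0); measure('8',ns=('side',),arm='old',tilt=.07)
im=cv2.imread('pics/side8.png'); cv2.imwrite('pics/s8c.png',cv2.resize(im[225:405,150:330],(590,590),interpolation=2))"
```

```text
top S [5.59106e+02 6.27200e+01 3.31000e-01] 7.22 P [5.88402e+02 7.41110e+01 3.48000e-01] 0.61 rel xy 31.4 1.3 yaw 0.018
side S [5.87685e+02 7.24680e+01 3.32000e-01] 0.58 P [5.86866e+02 7.31410e+01 3.37000e-01] 0.24 rel xy -0.6 0.9 yaw 0.005
side S [5.87685e+02 7.24680e+01 3.32000e-01] 0.58 P [5.86501e+02 7.64130e+01 3.66000e-01] 0.40 rel xy 0.2 4.1 yaw 0.034
```

View pics/s8c.png

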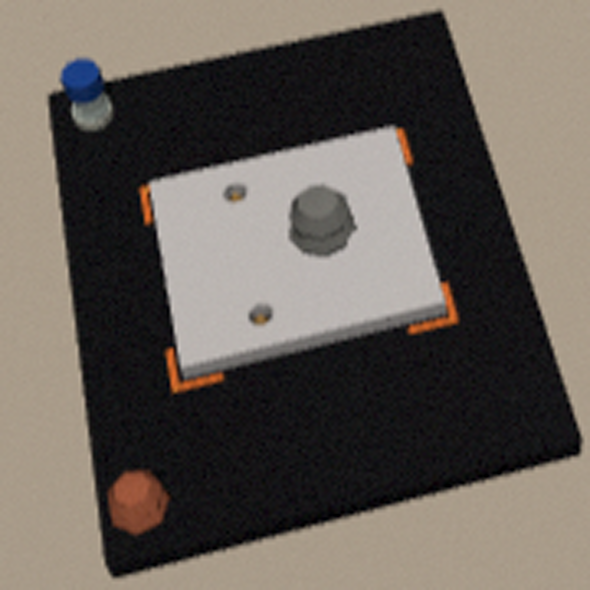

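The plate lies flat inside all four orange corners. Brass shows in both holes at (235,193) and (261,315), the stone stands upright, and the fit is within 1 mm. I'm handing in.

```bash
python3 -c "
from cell import robot
print(robot.sign_off())"
```

```text
the job is handed in; nothing more can be done
None
```

The job is handed in: the plate is seated flat over both pins (measured within about 1 mm), with the specimen upright and untouched, the bystanders on the slab undisturbed, and the arm clear of the stage.

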